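# Take the formed bracket out of the die, then unlatch the die cassette and hold it up

## Robot

A 7-joint arm with a two-finger parallel gripper is mounted at the origin on a cart in front of the work surface, level with it; the furniture and walls round the work are solid. World frame = base frame: x ahead of the robot, y to its left, z up, the work surface at z = 0. Lengths are in m, angles in rad, forces in N, time in s.
With the tool pointing down it reaches from about 0.425 to 0.875 m from the base axis. Payload 4.7 kg.
Tool frame: the origin (TCP) lies where the fingers leave the gripper's body, on its centre line; the fingertips stand 70 mm ahead of it and the grasp point (between the pads) lies 51 mm ahead of it; z points along the fingers, y is the line along which they close (so a half turn about z gives the same grasp; the last joint's range is limited). The gripper opens to 87 mm and grips with 3 to 60 N. Pads are 19 mm wide; open, the fingers measure 117 mm over their backs; the gripper's body (75 mm by 190 mm) begins 51 mm behind the grasp point.
Start: joints at [-1.235, 0.321, -0.07, 1.45, 0.023, 1.371, -0.057], TCP at [0.206, 0.617, 0.292] pointing down, gripper open.
Joint ranges: [-2.86, 2.86], [-0.3, 2.09], [-1.38, 1.24], [0.06, 2.45], [-1.56, 4.7], [0.09, 2.05], [-2.69, 2.69]. Speed limits (rad/s): [2.57, 2.57, 3.14, 3.14, 3.14, 3.14, 3.14].

## Interface

Orientations are given as a rotation vector (axis times angle).
In Python, from bench import ctrl gives the robot as it stands.
- The arm moves only by the tool drive_tool, never from a script. Its argument "motion" is a list of rows, each a list of 3 entries, a list of its own where there are three numbers: the shift along the tool's x, y, z in cm, then the turn, a rotation vector about the tool's x, y, z in degrees, then the opening, from -1 (shut) to 1 (fully open). In form: [[[x, y, z], [ax, ay, az], claw], ...]. A call has 1 to 12 rows; each row shifts and turns the commanded pose from where the row before left it, along the tool's axes as they then stand; what a row does not reach is not made up. A row lasts 1/8 s, in which the tool goes at most 62.5 mm and 10.7 degrees, less where a joint would pass 70% of its speed; a pose out of reach is approached as far as the arm can. A call with a gripper value outside its range is refused whole. The fingers move at their own pace and stop on an object; "force" is the grip in N (left out, the last holds). Time passes only in rows, so rows that do not move let the fingers close. It gives the time, the measured TCP pose, the force, the opening and the grip force at its end, in the units of the state.
- ctrl.get_state(): the state, without advancing time (a new reading comes with each control period).
- ctrl.get_image(name): name is "scene" or "top"; returns the picture (480x640x3 uint8, red, green, blue); there is no depth.
- ctrl.calibration(name): a dict with "K" (3x3 intrinsics, pixels), "origin" and "attitude" of the camera in the world. Camera axes: x right, y up, looking along -z (the intrinsics and any distortion apply to the point x, -y, -z); pixel columns grow to the right and rows downward; lengths in m; the calibration is good to about 2 mm. A picture is of the moment at which its call begins. calibration takes no time and is no camera call.
- ctrl.close_job(): hands the job in; it is judged then, once.
The state is a dict: "time": time; "joint_positions": joint angles; "qd": joint speeds; "joint_torque": joint torques, N m; "position": TCP position; "tool_rot": TCP orientation; "ft_force": force on the tool from outside, world axes, zero at the start; "torque": the same for the moment, N m; "grip_width": opening from 0.0 (shut) to 1.0 (fully open); "grip_force": force on a finger pad.
Only numpy, scipy, OpenCV 4.12 (cv2) and the standard library are available. Lean on these libraries where they do the work, as an engineer would, in place of code of your own. Each camera call takes 0.05 s, during which the arm holds its last target. There are 200 camera calls.

## Task

Change-over at the small bench die: lift the formed U-bracket out of the cavity in the top of the die cassette and set it down gently in the shallow tray, standing on its base with its legs up. Then pinch the cassette's two opposed side catches together, lift the cassette straight up out of its holder and finish holding it level in the gripper with both catches still pinched, about 10 cm above where it sat; do not put it down or let go at the end. Leave the roll of tape, the spool and the cutters where they are.

Things in the scene. Friction and masses are not known exactly. Their poses are not given: they have to be found in the camera images.
- holder: Die holder: dark steel block 96 x 96 mm, 40 mm high, fixed to the bench. Origin at the centre of its underside on the bench, z up. In its top a pocket 54 mm (x) by 56 mm (y), floor 10 mm above the bench; the cassette sits in it with 1 mm play on each side. A lip in the pocket's two y walls holds the hooks of the cassette's catches down.
- cassette_center (a point): Die cassette in the holder's pocket: aluminium, about 0.35 kg, 52 mm long (x), 34 mm wide (y; 54 mm in its sunken lower 30 mm), 74 mm high. This is its centre, 37 mm above its underside, 47 mm above the bench when seated (top at 84 mm); z up. Its top has an open cavity 39 x 25 mm, 10 mm deep; a black catch stands on its +y and on its -y side. It comes out straight up, only with both pinched in.
- catch_left_pad (a point): Catch on the cassette's +y side: centre of its flat upright outer face, 62 mm above the bench when seated, axes as the cassette's. The face is 24 mm wide (x) and shows from 40 to 80 mm above the bench. Pressed towards the other catch (-y). The outer faces of the two catches are 54 mm apart at rest, 44 mm fully pinched.
- catch_right_pad (a point): Finger pad of the catch on the cassette's -y side, the mirror image of the other: pressed in +y.
- catch_left (a joint): How far the left (+y) catch is pinched in, m: 0 at rest, 0.005 fully in; a spring pushes it out with 2 N at rest and 6 N fully in. Its hook is surely clear of the lip from 0.0042 on.
- catch_right (a joint): How far the right (-y) catch is pinched in, m; the same as the left.
- bracket_center (a point): Formed bracket: steel U-channel, 36 mm long (x), 22 mm wide over its two upright legs (y), 38 mm high, 3 mm sheet, 60 g, standing loose in the cassette's cavity with its legs up; its lower 10 mm are in the cavity, the upper 28 mm stand free. This point is its centre, 19 mm above its underside (93 mm above the bench at the start); z up. It can be gripped across the outer faces of its legs (y).
- tray: Shallow grey parts tray 120 mm (x) by 100 mm (y), 14 mm high, 3 mm walls and floor, fixed to the bench. Origin at the centre of its underside on the bench, z up. (In the way from the right: a fixed magnifier lamp whose ring hangs over the bench at x 0.43 to 0.62, y -0.30 to 0.03, up to about 0.3 m high; pass above it.)
- tape_black_center (a point): Roll of black tape lying flat, 66 mm across, 19 mm high: centre. Bystander.
- wick_spool_center (a point): Small yellow spool lying flat, 42 mm across, 10 mm high: centre. Bystander.
- cutters_red_center (a point): Red-handled cutters lying flat, 50 x 119 mm, 10 mm high: centre. Bystander.

How it is judged:
On the way, in this order (a step that is already met when the one before it is completed fails the run):
1. the bracket stands in the tray, released, with the cassette still seated (x of bracket_center in the frame of tray between -0.05 and 0.05 m and y of bracket_center in the frame of tray between -0.04 and 0.04 m and z of bracket_center in the frame of tray below 0.027 m and angle between bracket_center's own z axis and vertical below 0.2 rad and contact force between the fingers and bracket below 0.1 N and linear speed of bracket below 0.05 m/s and z of cassette_center in the frame of holder below 0.052 m), for 0.2 s.
2. both side catches are pinched in by the fingers (value of joint each of catch_left, catch_right above 0.0035 m and contact force between the fingers and catch_left above 1 N and contact force between the fingers and catch_right above 1 N), for 0.1 s.
At the end, for the whole second after the job is handed in: The fingers hold the cassette by both catches (each in 3.5 mm or more), 70 to 250 mm above its seat, within 80 mm sideways of the holder's centre, level within 0.2 rad, still, carried by nothing else; the bracket stands released on the tray floor, upright within 0.2 rad (all of step 2 and x of bracket_center in the frame of tray between -0.05 and 0.05 m and y of bracket_center in the frame of tray between -0.04 and 0.04 m and z of bracket_center in the frame of tray below 0.027 m and angle between each of bracket_center, cassette_center's own z axis and vertical below 0.2 rad and contact force between the fingers and bracket below 0.1 N and linear speed of each of bracket, cassette below 0.05 m/s and z of cassette_center in the frame of holder between 0.117 and 0.3 m and horizontal distance between cassette_center and holder below 0.08 m and contact force between cassette and holder below 0.1 N and contact force between cassette and tray below 0.1 N); the arm keeps its last pose, push and grip.
It fails at once if the bracket is dropped (linear speed of bracket above 0.7 m/s and contact force between the fingers and bracket below 0.05 N).
It fails at once if the tape, spool or cutters are moved (distance of any of tape_black_center, wick_spool_center, cutters_red_center from where it was at the start of the episode above 0.03 m).
It also fails if it takes over 56 s, if anything falls off the work surface, if the arm or the gripper's body presses on something with over 40 N, if the wrist force passes 120 N, or if a joint passes its speed limit or range.

## Working session

There is one attempt and no reset: what is moved stays moved. The work goes in short steps, Python scripts to look and compute and a tool call to move; the robot and the scene stay as the last step left them, time stands still between calls to the robot, and variables do not carry over. Pictures are saved under pics/ and viewed, at most 10 in all, crops included, and the job is handed in when it is done.

Besides the shell and the picture viewer there is one more tool, called after "Call:" as name(argument=value, ...) on one line, values as JSON. drive_tool: Moves the arm, as the interface text tells. Its arguments: {"type":"object","properties":{"motion":{"type":"array","items":{"type":"array"}},"force":{"type":"number"}},"required":["motion"]}

```bash
mkdir -p pics; ls; python3 - <<'E'
from bench import ctrl
import cv2
print(ctrl.get_state())
for n in("scene","top"):
    cv2.imwrite(f"pics/{n}0.png",ctrl.get_image(n)[:,:,::-1]); print(n,ctrl.calibration(n))
E
```

```text
pics
{'time': 0.0, 'joint_positions': array([-1.23488474,  0.32177483, -0.07009075,  1.45169558,  0.0226453 ,
        1.37083145, -0.05690493]), 'qd': array([-2.68970450e-04,  9.21897432e-04,  5.12106251e-04, -2.91954542e-05,
       -1.11453638e-03,  2.97909475e-04, -3.40429120e-04]), 'joint_torque': array([-4.84288521e-04, -4.91303623e+01, -4.04192191e-01, -3.12518585e+01,
       -6.37948955e-02,  4.42772184e-02,  1.90693208e-04]), 'position': array([0.20549697, 0.61619586, 0.29118242]), 'tool_rot': array([-5.03232106e-01, -3.10085800e+00,  3.00862206e-03]), 'ft_force': array([-0.41249733, -0.17720941, -0.61637776]), 'torque': array([-0.01106625,  0.02891799, -0.05485626]), 'grip_force': 0.0, 'grip_width': 0.9980711201978417}
scene {'K': array([[483.43935834,   0.        , 321.5410093 ],
       [  0.        , 483.43935834, 244.99741025],
       [  0.        ,   0.        ,   1.        ]]), 'origin': array([ 0.12500394, -0.31164852,  0.53406878]), 'attitude': array([ 0.98889035, -0.28293728, -0.49469688])}
top {'K': array([[433.62360063,   0.        , 316.5172501 ],
       [  0.        , 433.62360063, 244.77750105],
       [  0.        ,   0.        ,   1.        ]]), 'origin': array([0.34274061, 0.28984753, 0.92401372]), 'attitude': array([ 0.1666186 , -0.15658031, -1.48315699])}
```

View pics/scene0.png

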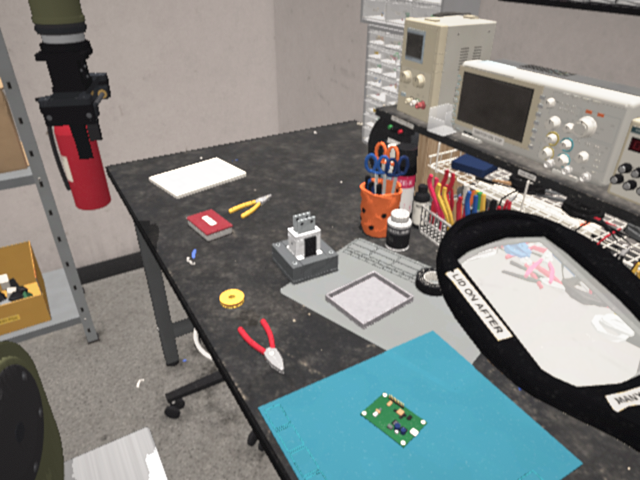

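View pics/top0.png

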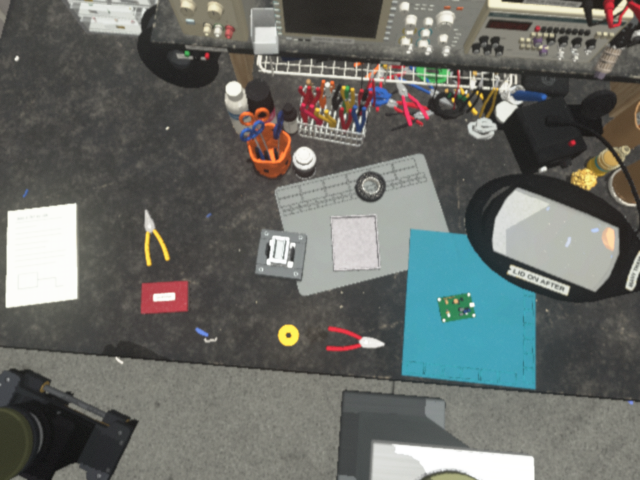

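Top view: the holder is around (281,254) and the tray around (355,243), with the tape at (371,186), the spool at (288,335) and the cutters at (355,340). In the scene view the holder is at (305,250) and the tray at (370,298). Next I'll zoom in and cast rays.

```bash
cat > h.py <<'E'
import numpy as np,cv2
from bench import ctrl
from scipy.spatial.transform import Rotation as R
def ray(n,px):
    c=ctrl.calibration(n);K=c['K'];u,v=px
    d=np.array([(u-K[0,2])/K[0,0],-(v-K[1,2])/K[1,1],-1.])
    return np.array(c['origin']),R.from_rotvec(c['attitude']).apply(d)
def plane(n,px,z):
    o,d=ray(n,px); return o+d*(z-o[2])/d[2]
def proj(n,P):
    c=ctrl.calibration(n);q=R.from_rotvec(c['attitude']).inv().apply(np.atleast_2d(P)-c['origin'])
    return np.c_[c['K'][0,0]*q[:,0]/-q[:,2]+c['K'][0,2],-c['K'][1,1]*q[:,1]/-q[:,2]+c['K'][1,2]]
E
python3 - <<'E'
from h import *
a=cv2.imread('pics/top0.png');b=cv2.imread('pics/scene0.png')
A=cv2.resize(a[190:310,240:400],None,fx=5,fy=5,interpolation=cv2.INTER_CUBIC)[:, :800]
cv2.imwrite('pics/topz.png',A)
cv2.imwrite('pics/scz.png',cv2.resize(b[200:290,260:350],None,fx=6,fy=6,interpolation=cv2.INTER_CUBIC))
for p,z in[((281,254),.04),((355,243),.0)]: print(plane('top',p,z))
for p,z in[((305,255),.04),((370,298),.0)]: print(plane('scene',p,z))
E
```

```text
[0.50345999 0.37509379 0.04      ]
[0.5482318  0.22058483 0.        ]
[0.49728248 0.35470746 0.04      ]
[0.55730943 0.22653211 0.        ]
```

View pics/topz.png

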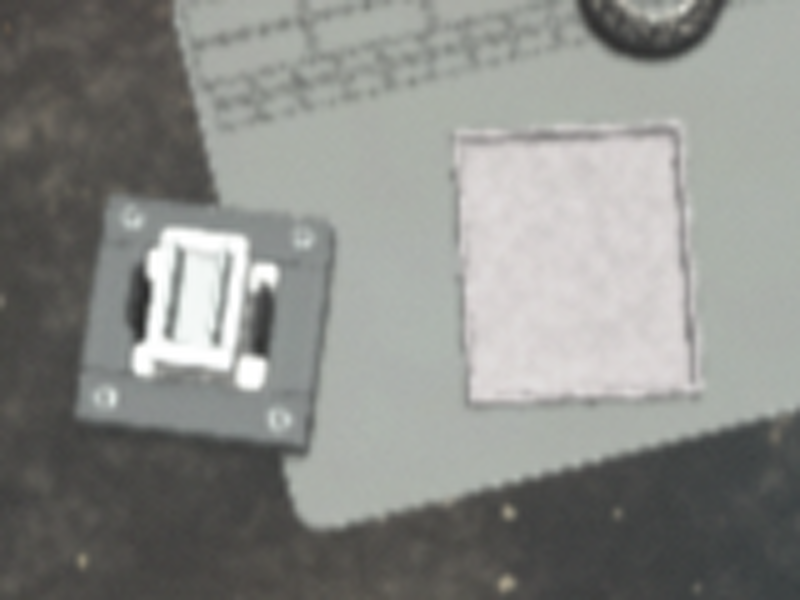

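View pics/scz.png

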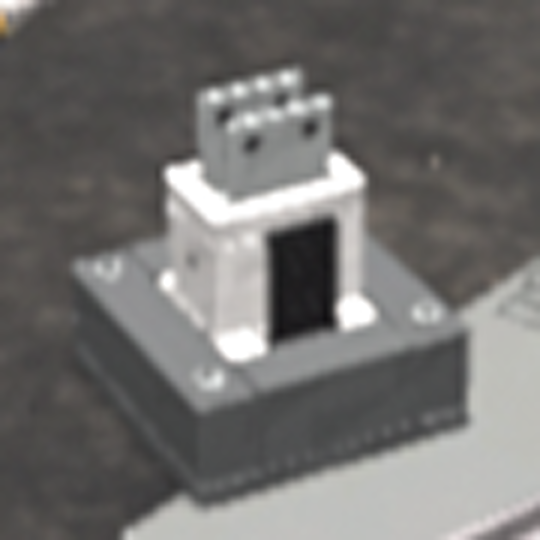

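Top crop: the holder's top corners are about (108,197), (335,222), (305,452) and (78,415) in crop pixels, and the cassette top sits inside them. The tray rim corners are (457,130), (682,123), (700,392) and (470,402). Scene crop: the right catch, the bracket legs and the holder screws are all visible.

```bash
python3 - <<'E'
from h import *
np.set_printoptions(precision=4,suppress=True)
T=lambda p:(p[0]/5+240-.4,p[1]/5+190-.4); S=lambda p:(p[0]/6+260-.4,p[1]/6+200-.4)
def show(l,n,f,ps,z):
    P=np.array([plane(n,f(p),z)[:2] for p in ps]); print(l,P.tolist() if 0 else P.round(4).tolist(),'c',P.mean(0)); 
    d=np.diff(np.r_[P,P[:1]],axis=0); print('  len',np.hypot(*d.T),'ang',np.degrees(np.arctan2(d[:,1],d[:,0])))
show('holder','top',T,[(108,197),(335,222),(305,452),(78,415)],.04)
show('screws','top',T,[(133,218),(303,237),(280,420),(105,398)],.04)
show('casTop','top',T,[(165,230),(248,236),(233,370),(150,358)],.084)
show('tray','top',T,[(457,130),(682,123),(700,392),(470,402)],.014)
show('holderS','scene',S,[(75,265),(205,410),(468,325)],.04)
show('screwsS','scene',S,[(107,267),(208,377),(430,312)],.04)
show('casS','scene',S,[(168,170),(222,225),(367,180)],.084)
h=np.array([plane('scene',S(p),.04)[:2] for p in[(75,265),(468,325),(107,267),(430,312)]]);print(h[:2].mean(0),h[2:].mean(0), np.mean([plane('scene',S(p),.084)[:2] for p in[(168,170),(367,180)]],axis=0))
E
```

```text
holder [[0.5532, 0.4218], [0.5503, 0.3259], [0.4528, 0.3298], [0.4604, 0.4241]] c [0.5042 0.3754]
  len [0.096  0.0975 0.0947 0.0928] ang [-91.7492 177.7087  85.4     -1.4432]
screws [[0.545, 0.4104], [0.5428, 0.3386], [0.4651, 0.3412], [0.4683, 0.4138]] c [0.5053 0.376 ]
  len [0.0717 0.0777 0.0727 0.0768] ang [-91.8332 178.1323  87.4796  -2.5797]
casTop [[0.5311, 0.3912], [0.5314, 0.358], [0.4772, 0.3588], [0.4793, 0.3917]] c [0.5048 0.3749]
  len [0.0331 0.0542 0.033  0.0518] ang [-89.5354 179.1891  86.3811  -0.6479]
tray [[0.6017, 0.2775], [0.6129, 0.1801], [0.4952, 0.1662], [0.483, 0.2631]] c [0.5482 0.2217]
  len [0.0981 0.1185 0.0977 0.1196] ang [ -83.4439 -173.2529   97.2063    6.921 ]
holderS [[0.4621, 0.4225], [0.4587, 0.3278], [0.5523, 0.327]] c [0.491  0.3591]
  len [0.0948 0.0936 0.1314] ang [-92.0843  -0.4817 133.3573]
screwsS [[0.4705, 0.4161], [0.468, 0.343], [0.5461, 0.3395]] c [0.4948 0.3662]
  len [0.0731 0.0782 0.1076] ang [-91.9718  -2.5201 134.6435]
casS [[0.4823, 0.3932], [0.4806, 0.3552], [0.5325, 0.3561]] c [0.4985 0.3682]
  len [0.0381 0.0519 0.0625] ang [-92.5063   1.0533 143.5681]
[0.5072 0.3747] [0.5083 0.3778] [0.5074 0.3747]
```

```bash
cat >> h.py <<'E'
def go(P,yaw=None):
    "tool-frame shift (cm) and turn (deg) from the measured pose to TCP at P, pointing down, tool y along yaw axis"
    s=ctrl.get_state();r=R.from_rotvec(s['tool_rot']);M=r.as_matrix()
    out=[]
    for f in(0,180):
        a=np.radians(yaw+f);y=np.array([-np.sin(a),np.cos(a),0]);z=np.array([0,0,-1.]);x=np.cross(y,z)
        out.append((r.inv()*R.from_matrix(np.c_[x,y,z])).as_rotvec(degrees=True))
    print('t',s['time'],'pos',s['position'].round(4),'shift',(M.T@(np.array(P)-s['position'])*100).round(2),'turns',[o.round(1) for o in out],'w',round(s['grip_width'],3))
    print(M.round(3).tolist(), s['ft_force'].round(1))
E
python3 -c "
from h import *
go([.505,.3755,.24],-2)"
```

```text
t 0.1 pos [0.2055 0.6163 0.2913] shift [-36.03 -13.36   5.15] turns [array([ -0.1,  -0. , -16.4]), array([-0.000e+00,  1.000e-01,  1.636e+02])] w 1.001
[[-0.949, 0.316, -0.0], [0.316, 0.949, -0.002], [-0.0, -0.002, -1.0]] [-0.3 -0.1 -0.2]
```

Call:
drive_tool(motion=[[[-4.5,-1.67,0],[0,0,0],1],[[-4.5,-1.67,0],[0,0,0],1],[[-4.5,-1.67,0],[0,0,0],1],[[-4.5,-1.67,0],[0,0,0],1],[[-4.5,-1.67,0],[0,0,0],1],[[-4.5,-1.67,0],[0,0,0],1],[[-4.5,-1.67,0],[0,0,0],1],[[-4.5,-1.67,0],[0,0,0],1],[[0,0,1.5],[0,0,-8.2],1],[[0,0,1.5],[0,0,-8.2],1],[[0,0,0],[0,0,0],1],[[0,0,0],[0,0,0],1]], force=12)

```text
time: 1.6
position: [0.5049, 0.3762, 0.2626]
tool_rot: [0.059, 3.141, 0.0]
ft_force: [-0.6, -0.3, 0.4]
grip_width: 0.997
grip_force: 0.0
```

```bash
python3 -c "
from h import *
go([.505,.3755,.161],-2)
a=ctrl.get_image('scene');cv2.imwrite('pics/s1.png',a[:,:,::-1]);cv2.imwrite('pics/s1z.png',cv2.resize(a[130:280,220:390,::-1],None,fx=4,fy=4,interpolation=2))"
```

```text
t 1.6 pos [0.5049 0.3762 0.2626] shift [-1.000e-02 -8.000e-02  1.016e+01] turns [array([ 0. ,  0. , -0.2]), array([  0. ,  -0. , 179.8])] w 0.997
[[-0.999, 0.038, 0.0], [0.038, 0.999, 0.0], [-0.0, 0.0, -1.0]] [-0.6 -0.3  0.4]
```

View pics/s1z.png

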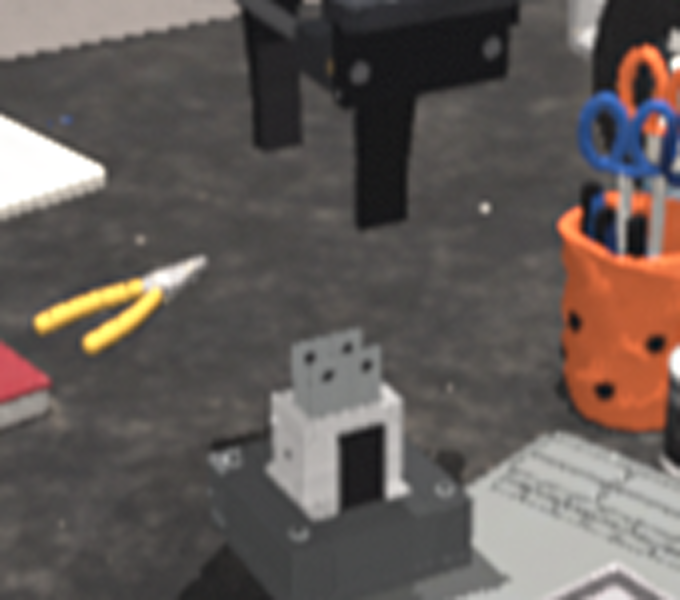

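The open fingers straddle the bracket (crop, about (340,370)) and nothing is in the way. Descending to grip.

Call:
drive_tool(motion=[[[0,-0.08,3.0],[0,0,0],1],[[0,0,3.0],[0,0,0],1],[[0,0,2.5],[0,0,0],0.5],[[0,0,1.66],[0,0,0],0],[[0,0,0],[0,0,0],-0.4],[[0,0,0],[0,0,0],-0.8],[[0,0,0],[0,0,0],-1],[[0,0,0],[0,0,0],-1],[[0,0,0],[0,0,0],-1],[[0,0,0],[0,0,0],-1]], force=12)

```text
time: 2.9
position: [0.505, 0.3753, 0.161]
tool_rot: [0.056, 3.141, 0.0]
ft_force: [0.7, 0.4, 1.5]
grip_width: 0.254
grip_force: 12.0
```

Call:
drive_tool(motion=[[[0,0,-0.7],[0,0,0],-1],[[0,0,-1.3],[0,0,0],-1],[[0,0,-2],[0,0,0],-1],[[0,0,-2],[0,0,0],-1],[[-0.4,-1.2,0],[0,0,0],-1],[[-1,-3,0],[0,0,0],-1],[[-1,-3,0],[0,0,0],-1],[[-1,-3,0],[0,0,0],-1],[[-1,-3,0],[0,0,0],-1],[[-0.5,-2,0],[0,0,0],-1],[[0,0,0],[0,0,0],-1],[[0,0,0],[0,0,0],-1]])

```text
time: 4.4
position: [0.5479, 0.2231, 0.2206]
tool_rot: [-0.053, -3.141, -0.002]
ft_force: [0.6, 0.7, -1.4]
grip_width: 0.253
grip_force: 12.0
```

```bash
python3 -c "
from h import *
go([.548,.2217,.093],-2)
a=ctrl.get_image('scene');cv2.imwrite('pics/s2z.png',cv2.resize(a[150:350,240:440,::-1],None,fx=3,fy=3,interpolation=2))"
```

```text
t 4.4 pos [0.5479 0.2231 0.2206] shift [-0.02 -0.15 12.76] turns [array([ 0.1, -0. ,  0.1]), array([ 0.000e+00,  1.000e-01, -1.799e+02])] w 0.253
[[-0.999, 0.034, -0.0], [0.034, 0.999, 0.001], [0.0, 0.001, -1.0]] [ 0.6  0.7 -1.4]
```

View pics/s2z.png

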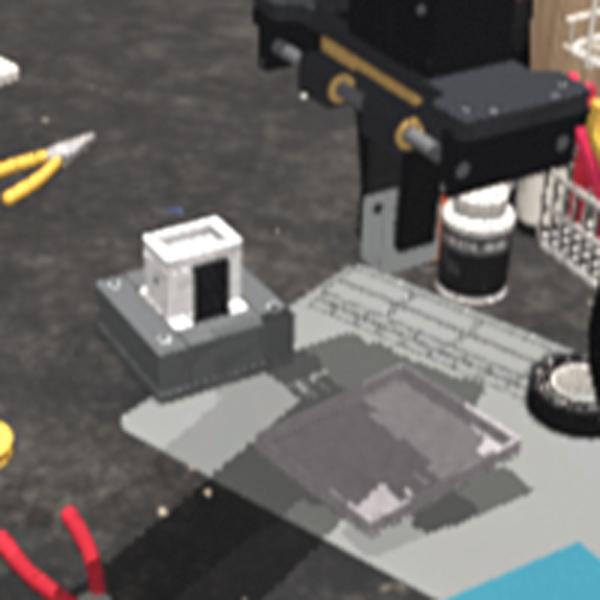

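The bracket hangs upright in the gripper above the tray (crop (400,230)), and the cassette is still seated. Lowering it.

Call:
drive_tool(motion=[[[0,-0.15,2],[0,0,0],-1],[[0,0,3],[0,0,0],-1],[[0,0,3],[0,0,0],-1],[[0,0,2.5],[0,0,0],-1],[[0,0,1.2],[0,0,0],-1],[[0,0,0.6],[0,0,0],-1],[[0,0,0.2],[0,0,0],-1],[[0,0,0.2],[0,0,0],-1],[[0,0,0.1],[0,0,0],-1],[[0,0,0],[0,0,0],-1]])

```text
time: 5.7
position: [0.5485, 0.2201, 0.093]
tool_rot: [0.056, 3.141, 0.001]
ft_force: [-0.2, 0.2, -0.8]
grip_width: 0.255
grip_force: 12.0
```

Call:
drive_tool(motion=[[[0,0,0.1],[0,0,0],-1],[[0,0,0.1],[0,0,0],-1],[[0,0,0.05],[0,0,0],-1],[[0,0,0],[0,0,0],-1]])

```text
time: 6.2
position: [0.5483, 0.2201, 0.0901]
tool_rot: [-0.056, -3.141, 0.0]
ft_force: [0.4, 0.5, -0.5]
grip_width: 0.254
grip_force: 12.0
```

Call:
drive_tool(motion=[[[0,0,0.08],[0,0,0],-1],[[0,0,0.07],[0,0,0],-1],[[0,0,0],[0,0,0],-1]])

```text
time: 6.58
position: [0.5485, 0.2202, 0.0899]
tool_rot: [0.056, 3.141, 0.001]
ft_force: [-1.8, -1.1, 7.8]
grip_width: 0.25
grip_force: 12.0
```

Contact (about 8 N upward on the tool). I'll open slowly to release, wait, then retreat up.

Call:
drive_tool(motion=[[[0,0,-0.1],[0,0,0],-0.45],[[0,0,0],[0,0,0],-0.35],[[0,0,0],[0,0,0],-0.2],[[0,0,0],[0,0,0],-0.1],[[0,0,0],[0,0,0],0],[[0,0,-1.5],[0,0,0],0],[[0,0,-3],[0,0,0],0],[[0,0,-4],[0,0,0],0.5],[[0,0,-4],[0,0,0],1],[[0,0,-3],[0,0,0],1],[[0,0,0],[0,0,0],1]])

```text
time: 7.95
position: [0.5499, 0.2206, 0.2489]
tool_rot: [0.056, 3.135, 0.005]
ft_force: [0.7, -0.4, -1.7]
grip_width: 0.869
grip_force: 0.0
```

```bash
python3 -c "
from h import *
go([.5055,.3755,.2],-2)
a=ctrl.get_image('scene');cv2.imwrite('pics/s3z.png',cv2.resize(a[200:350,260:440,::-1],None,fx=4,fy=4,interpolation=2))"
```

```text
t 7.95 pos [0.5499 0.2206 0.2489] shift [ 5.02 15.3   4.91] turns [array([ 0.2,  0.4, -0. ]), array([  0.6,  -0.3, 180. ])] w 0.869
[[-0.999, 0.036, 0.006], [0.036, 0.999, 0.003], [-0.006, 0.004, -1.0]] [ 0.7 -0.4 -1.7]
```

View pics/s3z.png

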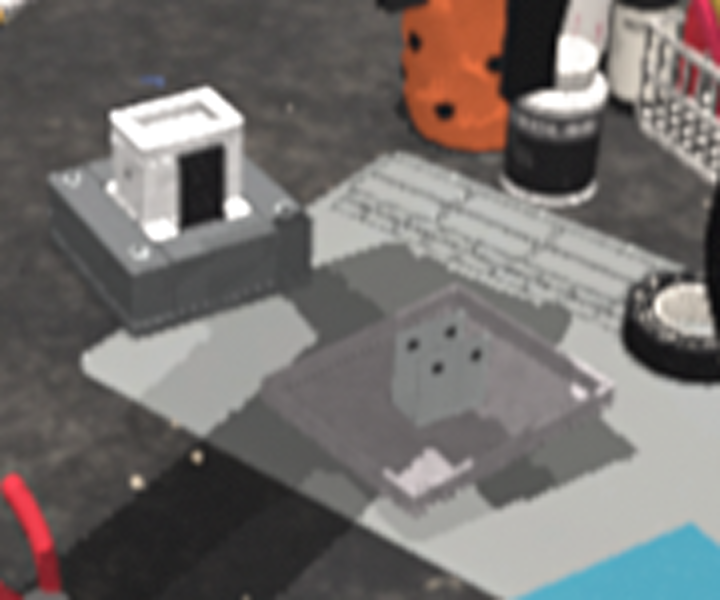

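The bracket stands upright in the tray (crop (440,365)) and the cassette is seated. Moving over the cassette.

Call:
drive_tool(motion=[[[0.5,1.5,0],[0,0,0],1],[[1,3,0],[0,0,0],1],[[1,3,0],[0,0,0],1],[[1,3,0],[0,0,0],1],[[1,3,0],[0,0,0],1],[[0.5,1.8,0],[0,0,0],1],[[0,0,2],[0,0,0],1],[[0,0,2.9],[0,0,0],1],[[0,0,0],[0,0,0],1],[[0,0,0],[0,0,0],1]])

```text
time: 9.25
position: [0.5045, 0.3738, 0.1958]
tool_rot: [0.058, 3.141, -0.001]
ft_force: [-0.4, -0.2, 0.4]
grip_width: 0.999
grip_force: 0.0
```

```bash
python3 -c "
from h import *
go([.5055,.3755,.114],-2)
a=ctrl.get_image('scene');cv2.imwrite('pics/s4z.png',cv2.resize(a[170:290,240:370,::-1],None,fx=5,fy=5,interpolation=2))"
```

```text
t 9.25 pos [0.5045 0.3738 0.1958] shift [-0.09  0.18  8.18] turns [array([-0. ,  0. , -0.1]), array([  0. ,   0. , 179.9])] w 0.999
[[-0.999, 0.037, 0.0], [0.037, 0.999, -0.0], [-0.0, -0.0, -1.0]] [-0.4 -0.2  0.4]
```

View pics/s4z.png

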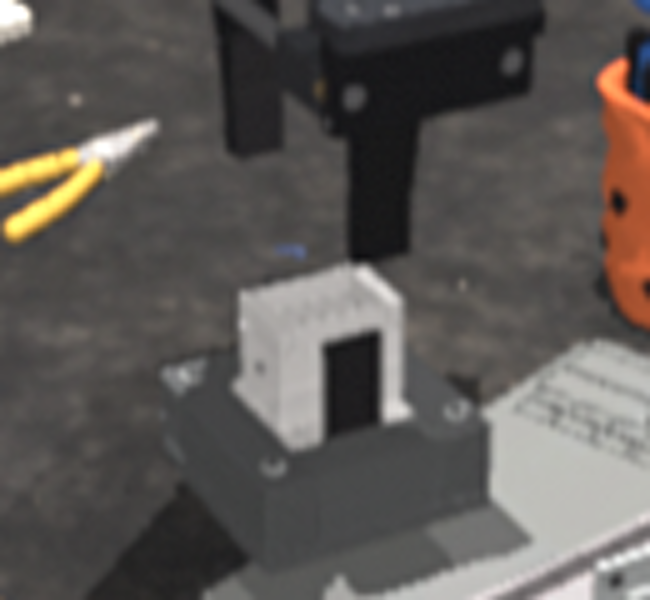

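The fingers straddle the cassette, with the black right catch at crop (352,383). Descending to 0.114 m; the tips stay 4 mm above the holder.

Call:
drive_tool(motion=[[[-0.1,0.18,2.5],[0,0,0],1],[[0,0,2.5],[0,0,0],1],[[0,0,1.8],[0,0,0],1],[[0,0,1.0],[0,0,0],1],[[0,0,0.4],[0,0,0],1],[[0,0,0],[0,0,0],1],[[0,0,0],[0,0,0],1]])

```text
time: 10.18
position: [0.5053, 0.3769, 0.1145]
tool_rot: [0.056, 3.14, 0.002]
ft_force: [-0.0, -0.5, -0.8]
grip_width: 1.003
grip_force: 0.0
```

```bash
python3 -c "
from h import *
go([.5055,.3755,.114],-2)
a=ctrl.get_image('scene');cv2.imwrite('pics/s5z.png',cv2.resize(a[180:290,250:360,::-1],None,fx=5,fy=5,interpolation=2))"
```

```text
t 10.175 pos [0.5053 0.3769 0.1145] shift [-0.02 -0.14  0.05] turns [array([ 0.1,  0.1, -0. ]), array([ 1.0e-01, -1.0e-01,  1.8e+02])] w 1.003
[[-0.999, 0.036, 0.001], [0.036, 0.999, 0.001], [-0.001, 0.001, -1.0]] [-0.  -0.5 -0.8]
```

View pics/s5z.png

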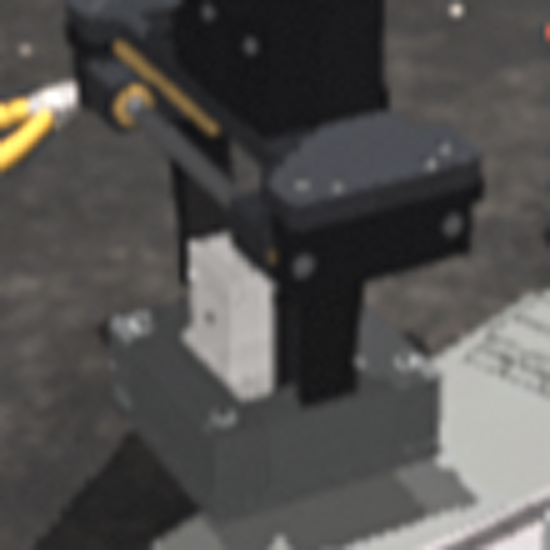

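The right finger stands in front of the right catch, clear of the holder. Pinching.

Call:
drive_tool(motion=[[[0,-0.1,0],[0,0,0],0.5],[[0,0,0],[0,0,0],0.3],[[0,0,0],[0,0,0],0.1],[[0,0,0],[0,0,0],-0.1],[[0,0,0],[0,0,0],-1],[[0,0,0],[0,0,0],-1],[[0,0,0],[0,0,0],-1],[[0,0,0],[0,0,0],-1]], force=35)

```text
time: 11.22
position: [0.5048, 0.376, 0.1143]
tool_rot: [0.055, 3.141, 0.001]
ft_force: [-1.1, 0.2, 6.2]
grip_width: 0.466
grip_force: 35.0
```

The opening is 40.5 mm, where 44 mm was expected. I'll ease the force to see whether that is soft-stop compression.

Call:
drive_tool(motion=[[[0,0,0],[0,0,0],-1],[[0,0,0],[0,0,0],-1],[[0,0,0],[0,0,0],-1]], force=20)

```text
time: 11.6
position: [0.5049, 0.376, 0.114]
tool_rot: [0.056, 3.141, 0.001]
ft_force: [-1.1, 0.8, 5.4]
grip_width: 0.484
grip_force: 20.0
```

```bash
python3 -c "
from h import *
for i in range(4): go([.5055,.3755,.114],-2); a=ctrl.get_image('scene')
"
```

```text
t 11.6 pos [0.5049 0.376  0.114 ] shift [-0.06 -0.05  0.  ] turns [array([ 0.,  0., -0.]), array([ 0.0e+00, -1.0e-01,  1.8e+02])] w 0.484
[[-0.999, 0.035, 0.0], [0.035, 0.999, 0.001], [-0.0, 0.001, -1.0]] [-1.1  0.8  5.4]
t 11.65 pos [0.5049 0.376  0.114 ] shift [-0.06 -0.04  0.  ] turns [array([ 0.,  0., -0.]), array([ 0.0e+00, -1.0e-01,  1.8e+02])] w 0.489
[[-0.999, 0.035, 0.0], [0.035, 0.999, 0.001], [-0.0, 0.001, -1.0]] [-1.7  1.4  4.8]
t 11.7 pos [0.5049 0.376  0.114 ] shift [-0.06 -0.04  0.  ] turns [array([ 0.,  0., -0.]), array([ 0.0e+00, -1.0e-01,  1.8e+02])] w 0.486
[[-0.999, 0.035, 0.0], [0.035, 0.999, 0.001], [-0.0, 0.001, -1.0]] [-1.7  1.2  5.4]
t 11.75 pos [0.5049 0.376  0.1141] shift [-0.06 -0.04  0.01] turns [array([ 0.,  0., -0.]), array([ 0.0e+00, -1.0e-01,  1.8e+02])] w 0.486
[[-0.999, 0.035, 0.0], [0.035, 0.999, 0.001], [-0.0, 0.001, -1.0]] [-0.3  1.   5.9]
```

The width follows the force (42.2 mm at 20 N, about 44 mm extrapolated to 6 N), so the catches are fully in against soft stops. Lifting gently at 28 N.

Call:
drive_tool(motion=[[[0,0,0],[0,0,0],-1],[[0,0,0],[0,0,0],-1],[[0,0,-0.2],[0,0,0],-1],[[0,0,-0.3],[0,0,0],-1],[[0,0,-0.4],[0,0,0],-1],[[0,0,-0.5],[0,0,0],-1],[[0,0,0],[0,0,0],-1]], force=28)

```text
time: 12.68
position: [0.5052, 0.3751, 0.1282]
tool_rot: [0.056, 3.141, -0.0]
ft_force: [0.1, 2.0, -3.9]
grip_width: 0.482
grip_force: 28.0
```

The wrist carries 3.9 N, about the cassette's weight, and it is moving freely. Continuing to about 10 cm.

Call:
drive_tool(motion=[[[0,0,-0.6],[0,0,0],-1],[[0,0,-0.8],[0,0,0],-1],[[0,0,-1.1],[0,0,0],-1],[[0,0,-1.3],[0,0,0],-1],[[0,0,-1.3],[0,0,0],-1],[[0,0,-1.3],[0,0,0],-1],[[0,0,-1.1],[0,0,0],-1],[[0,0,-0.8],[0,0,0],-1],[[0,0,-0.5],[0,0,0],-1],[[0,0,0],[0,0,0],-1],[[0,0,0],[0,0,0],-1],[[0,0,0],[0,0,0],-1]])

```text
time: 14.18
position: [0.5047, 0.3754, 0.2151]
tool_rot: [-0.056, -3.14, 0.001]
ft_force: [0.1, -0.1, -3.3]
grip_width: 0.473
grip_force: 28.0
```

```bash
python3 -c "
from h import *
go([.5055,.3755,.214],-2)
a=ctrl.get_image('scene');cv2.imwrite('pics/s6z.png',cv2.resize(a[130:350,230:430,::-1],None,fx=2.7,fy=2.7,interpolation=2))"
```

```text
t 14.175 pos [0.5047 0.3754 0.2151] shift [-0.08  0.01  0.11] turns [array([-0., -0., -0.]), array([-1.0e-01,  1.0e-01,  1.8e+02])] w 0.473
[[-0.999, 0.036, -0.001], [0.036, 0.999, -0.001], [0.001, -0.001, -1.0]] [ 0.1 -0.1 -3.3]
```

View pics/s6z.png

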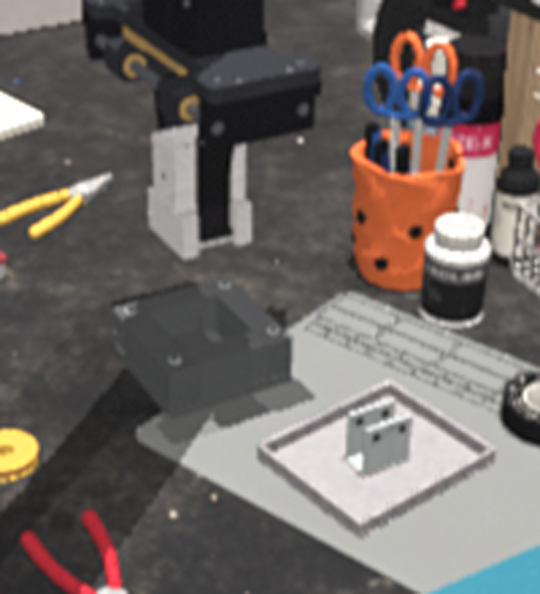

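The cassette is out of the pocket and level in the fingers (crop (200,195)). The holder is empty at (200,335) and the bracket is upright in the tray at (378,435). Handing in.

```bash
python3 -c "
from bench import ctrl
print(ctrl.close_job())"
```

```text
the job is handed in; nothing more can be done
None
```

The job is handed in at about 14 s of robot time: the bracket stands upright and released in the tray, and the gripper holds the cassette level about 10 cm above its seat with both catches pinched; no verdict came back at hand-in.

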